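Fit the reflector post of a light barrier into its spring-plunger holder

TASK

The light barrier in front of the feeder is missing its reflector. Take the post with the round red reflector out of the wooden rack and slide it down into the empty post holder, past the side spring plunger, until its foot beds on the height stop screw hidden in the bore, with the reflector squarely facing the yellow sensor; then let go. The stop screw keeps the height setting, so bed the post on it gently without shifting it, and leave the guide post and the grease tin where they stand.

Things in the scene. Friction and masses are not known exactly. Their poses are not given: they have to be found in the camera images.
- reflector_post: upright steel post, 156 mm tall, 0.22 to 0.34 kg: 14 mm rod, black square grip 18x18 mm from 116 to 156 mm up (faces along x and y), round red reflector, 40 mm wide, on a black clamp 83 mm up, its face 18 mm out on +x and looking along +x. Origin: centre of the foot; z up along the rod. Starts standing in an end hole of the rack.
- reflector_post_foot (a point): centre of the reflector post's flat foot (7 mm wide; above it the rod tapers out to 14 mm over the lowest 9 mm); same as the post's origin
- post_holder: aluminium post holder screwed to the table: barrel 34 mm across, 70 mm tall, on a 58 mm square flange. 15.6 mm bore, 45 degree lead-in 3 mm deep. Spring plunger with a black knob at its -x side. Down the bore, out of sight, the top of a stop screw, set anew each time 40 to 54 mm below the mouth; a push of about 14 N on it shifts it down, 8 N does not. Origin: centre of the underside, z up.
- holder_mouth (a point): centre of the mouth of the holder's bore, 70 mm above the table, at the very top of the barrel
- plunger (a joint): how far the plunger's ball nose is pushed back, m: 0 with the bore empty (nose 4 mm into the bore, its centre 20 mm below the mouth), 0.001 to 0.003 with the rod past it. Spring 5 to 7 N. Going over the nose takes a push of some 6 to 15 N, sliding on 3 to 11 N, more than the post weighs: let go too early, it hangs there short of the stop.
- sensor_lens (a point): front of the yellow sensor (14x24x36 mm, two dark red lenses), 110 mm above the table, fixed on its own post in a second, similar holder at the right; the reflector's +x must point at it, seen from above
- rack: beech block 56x172x40 mm, fixed, with three holes 15.4 mm wide and 32 mm deep in a row along its y, 60 mm apart; the posts stand in the two end holes, feet 8 mm above the table. Origin: centre of the underside.
- guide_post: like rod and grip (top 164 mm above the table: lift over or round it), but with a bent steel wire finger on an aluminium clamp and no reflector; stands in the other end hole; to stay there. Origin: centre of its foot.
- grease_tin: green and white tin, 66 mm across, 34 mm tall, loose, standing behind the holder; to stay. Origin: centre of the underside.

How it is judged (in metres and radians):
On the way, in this order (a step that is already met when the one before it is completed fails the run):
1. the reflector post is lifted clear of the rack (height (world z) of reflector_post_foot above 0.045 m), for 0.1 s.
2. its foot is in the bore, past the plunger, which rides on the rod (z of reflector_post_foot in the frame of holder_mouth below -0.03 m and horizontal distance between reflector_post_foot and holder_mouth below 0.003 m and value of joint plunger above 0.0006 m), for 0.1 s.
At the end, for the whole second after the job is handed in: the post rests in the holder, gripped by the pushed-back plunger, foot on the stop screw (within 1.5 mm; screw's middle 10 mm below its top), upright within 4 degrees, reflector axis within 40 mm of the lens; stop screw shifted under 1.5 mm, guide post 15 mm, grease tin 20 mm (distance between reflector_post_foot and stop_screw_c0 below 0.0116 m and horizontal distance between reflector_post_foot and holder_mouth below 0.003 m and angle between reflector_post's own z axis and vertical below 0.07 rad and value of joint plunger above 0.0006 m and x of sensor_lens in the frame of reflector_post above 0.1 m and y of sensor_lens in the frame of reflector_post between -0.04 and 0.04 m and linear speed of reflector_post below 0.01 m/s and not (distance of stop_screw_c0 from where it was at the start of the episode above 0.0015 m) and distance of guide_post from where it was at the start of the episode below 0.015 m and distance of grease_tin from where it was at the start of the episode below 0.02 m); the robot touches nothing.
It fails at once if the height stop screw is driven down by more than 1.5 mm (distance of stop_screw_c0 from where it was at the start of the episode above 0.0015 m).
It fails at once if the guide post is disturbed (distance of guide_post from where it was at the start of the episode above 0.015 m).
It fails at once if the grease tin is pushed away (distance of grease_tin from where it was at the start of the episode above 0.02 m).
It also fails if it takes over 45 s, if anything falls off the work surface, if the arm or the gripper's body presses on something with over 40 N, if the wrist force passes 120 N, or if a joint passes its speed limit or range.

ROBOT

A 6-joint arm with a two-finger parallel gripper is mounted at the origin on a cart in front of the work surface, level with it; the furniture and walls round the work are solid. World frame = base frame: x ahead of the robot, y to its left, z up, the work surface at z = 0. Lengths are in mm, angles in rad, forces in N, time in s.
With the tool pointing down it reaches from about 300 to 775 mm from the base axis. Payload 14.6 kg.
Tool frame: the origin (TCP) lies between the finger pads; the fingertips stand 25 mm ahead of it and the grasp point (between the pads) lies 6 mm ahead of it; z points along the fingers, y is the line along which they close (so a half turn about z gives the same grasp; the last joint's range is limited). The gripper opens to 94 mm and grips with 3 to 60 N. Pads are 16 mm wide; open, the fingers measure 119 mm over their backs; the gripper's body (75 mm by 177 mm) begins 78 mm behind the grasp point.
Start: joints at [-1.404, 0.3, 1.521, -0, 1.321, -0.067], TCP at [127.415, -535.028, 230.446] pointing down, gripper open.
Joint ranges: [-3.03, 3.03], [-0.79, 2.21], [0.23, 2.52], [-1.04, 4.18], [0, 3.07], [-2.55, 2.55]. Speed limits (rad/s): [2.22, 2.22, 2.57, 3.14, 3.14, 3.14].

INTERFACE

Orientations are given as [roll, pitch, yaw] about the fixed x, y, z axes, in that order (R = Rz(yaw) Ry(pitch) Rx(roll)).
In Python, from cell import manip gives the robot as it stands. The module is installed in compiled form; this text tells all that it offers.
- The arm moves only by the tool step_arm, never from a script. Its argument "series" is one flat list of numbers, 5 for each row, row after row: the shift along the world's x, y, z in mm, then the turn about the world's z in rad, then the closure, from 0 (fully open) to 1 (shut). In form: [dx, dy, dz, spin, jaw, dx, dy, dz, spin, jaw, ...]. A call has 1 to 20 rows; each row shifts and turns the commanded pose from where the row before left it; what a row does not reach is not made up. A row lasts 1/8 s, in which the tool goes at most 62.5 mm and 10.7 degrees, less where a joint would pass 70% of its speed; a pose out of reach is approached as far as the arm can. A call is refused whole if a number of a shift passes 62.5 or a number of a turn 0.188, either way. A call with a gripper value outside its range is refused whole. The fingers move at their own pace and stop on an object; "squeeze" is the grip in N (left out, the last holds). Time passes only in rows, so rows that do not move let the fingers close. It gives the time, the measured TCP pose, the force, the opening and the grip force at its end, in the units of the state.
- manip.read_state(): the state, without advancing time (a new reading comes with each control period).
- manip.camera(name): name is "scene" or "top"; returns (picture, depth): 480x640x3 uint8, blue, green, red; 480x640 float32, mm along the optical axis (not along the pixel's ray), 0 where there is no reading.
- manip.camera_info(name): a dict with "fovy" (degrees; the focal length in pixels is half the picture's height over the tangent of half this angle, whatever the lens; pixels are square), "cx", "cy" (the principal point, pixels), "eye" and "orientation" of the camera in the world. Camera axes: x right, y down, z forward; pixel columns grow to the right and rows downward; lengths in mm; the calibration is good to about 2 mm. A picture is of the moment at which its call begins. camera_info takes no time and is no camera call.
- manip.sign_off(): hands the job in; it is judged then, once.
The state is a dict: "clock": time; "joints": joint angles; "qd": joint speeds; "effort": joint torques, N m; "eef_pos": TCP position; "eef_rot": TCP orientation; "wrist_force": force on the tool from outside, world axes, zero at the start; "moment": the same for the moment, N m; "finger_gap": finger opening in mm; "finger_force": force on a finger pad.
Only numpy, scipy, OpenCV 4.12 (cv2) and the standard library are available. Lean on these libraries where they do the work, as an engineer would, in place of code of your own. Each camera call takes 0.05 s, during which the arm holds its last target. There are 200 camera calls.

## Working session

There is one attempt and no reset: what is moved stays moved. The work goes in short steps, Python scripts to look and compute and a tool call to move; the robot and the scene stay as the last step left them, time stands still between calls to the robot, and variables do not carry over. Pictures are saved under pics/ and viewed, at most 10 in all, crops included, and the job is handed in when it is done.

Besides the shell and the picture viewer there is one more tool, called after "Request:" in YAML: its name, and indented under it one key for each argument. step_arm: Moves the arm, as the interface text tells. Its arguments: {"type":"object","properties":{"series":{"type":"array"},"squeeze":{"type":"number"}},"required":["series"]}

```bash
mkdir -p pics; cat > h.py <<'E'
import numpy as np, cv2
from cell import manip
def grab(n):
    p,d=manip.camera(n); i=manip.camera_info(n); return p,d,i
def world(d,i):
    f=240/np.tan(np.radians(i["fovy"])/2)
    v,u=np.mgrid[0:480,0:640]
    P=np.stack([(u-i["cx"])/f*d,(v-i["cy"])/f*d,d],-1)
    o=np.array(i["orientation"],float)
    if o.shape==(3,3): R=o
    else:
        from scipy.spatial.transform import Rotation as Ro
        R=Ro.from_euler('xyz',o).as_matrix()
    W=P@R.T+np.array(i["eye"]); W[d==0]=np.nan
    return W
E
python3 - <<'E'
from h import *
for n in("scene","top"):
    p,d,i=grab(n); print(n,i); cv2.imwrite(f"pics/{n}0.png",p); np.savez(f"{n}0",p=p,W=world(d,i))
print(manip.read_state())
E
```

```text
scene {'fovy': 47.48958179646159, 'cx': 313.58168553041446, 'cy': 233.39675831909216, 'eye': array([-427.27889479,  681.57178917,  688.71452983]), 'orientation': array([-2.02507576, -0.01068042, -2.23144085])}
top {'fovy': 51.720344955008855, 'cx': 329.60492472780015, 'cy': 234.1598136280063, 'eye': array([ 330.02391493,  -71.50916208, 1217.36154186]), 'orientation': array([-2.97457273, -0.0118951 , -1.56951239])}
{'clock': 0.1, 'joints': array([-1.40357502e+00,  3.00389454e-01,  1.52151365e+00,  1.80878754e-05,
        1.32070799e+00, -6.66102703e-02]), 'qd': array([ 0.00020549, -0.00156479, -0.00216491,  0.00087565, -0.00058295,
       -0.00036395]), 'effort': array([ 1.02365553e-03, -5.32646406e+01, -3.53282690e+01,  7.08797760e-02,
        2.34999123e-02, -4.68025814e-05]), 'eef_pos': array([ 127.39941188, -534.8256562 ,  229.95962924]), 'eef_rot': array([-3.14057764e+00, -8.52703264e-05,  2.33827051e-01]), 'wrist_force': array([-0.59880748, -0.27970703, -0.70954036]), 'moment': array([0.00046815, 0.00016588, 0.0137128 ]), 'finger_force': 0.0, 'finger_gap': 93.73544144457067}
```

View pics/scene0.png

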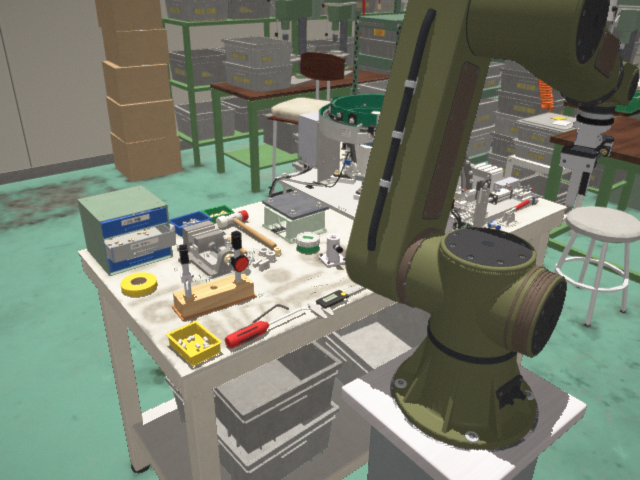

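View pics/top0.png

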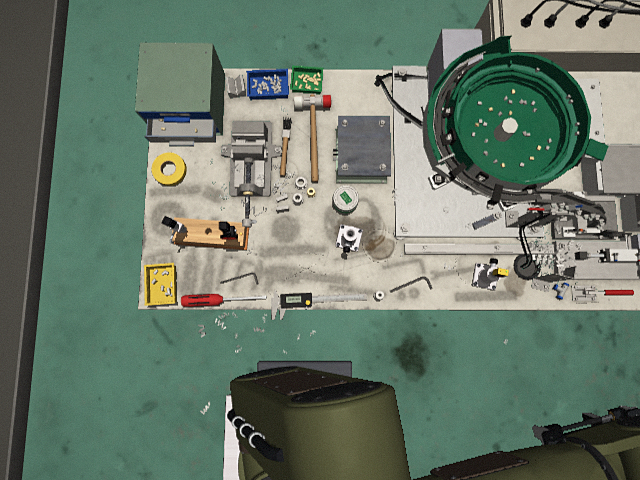

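```bash
python3 - <<'E'
from h import *
a=np.load("top0.npz"); b=np.load("scene0.npz")
c1=cv2.resize(a["p"][195:305,150:370],None,fx=3.6,fy=3.6,interpolation=cv2.INTER_CUBIC)
cv2.imwrite("pics/c1.png",c1[:600])
c2=cv2.resize(b["p"][215:325,160:360],None,fx=4,fy=4,interpolation=cv2.INTER_CUBIC)
cv2.imwrite("pics/c2.png",c2[:600])
W=a["W"]
for nm,(u0,u1,v0,v1),zr in [("posts",(155,260,205,260),(140,185)),("rack",(160,260,205,260),(34,46)),("barrel",(330,370,220,260),(64,76)),("flange",(330,370,220,260),(3,14)),("sensor",(470,515,250,295),(85,140))]:
    s=W[v0:v1,u0:u1].reshape(-1,3); uv=np.stack(np.meshgrid(np.arange(u0,u1),np.arange(v0,v1)),-1).reshape(-1,2)
    m=(s[:,2]>zr[0])&(s[:,2]<zr[1]); s=s[m];uv=uv[m]
    print(nm,len(s),s.mean(0).round(1) if len(s) else "",s.min(0).round(1),s.max(0).round(1))
    if nm=="posts":
        for side in (0,1):
            q=(uv[:,0]>200)==side; print(side,q.sum(),np.median(s[q],0).round(1),s[q].min(0).round(1),s[q].max(0).round(1),uv[q].min(0),uv[q].max(0))
    if nm in("rack","flange"): print(cv2.minAreaRect(s[:,:2].astype(np.float32)))
B=b["W"]; hsv=cv2.cvtColor(b["p"],cv2.COLOR_BGR2HSV)
m=((hsv[...,0]<8)|(hsv[...,0]>172))&(hsv[...,1]>150)&(hsv[...,2]>70); m[:250]=0;m[280:]=0;m[:,:225]=0;m[:,255:]=0
r=B[m]; print("refl",m.sum(),np.nanmedian(r,0)); c=r-np.nanmean(r,0);print(np.linalg.svd(c[~np.isnan(c[:,0])])[2][2])
E
```

```text
posts 187 [530.  208.7 159.8] [517.  138.5 140.4] [546.2 278.3 167.8]
0 97 [535.  265.6 162.4] [525.2 258.2 140.4] [546.2 278.3 167.8] [162 216] [174 227]
1 90 [524.6 145.9 162.8] [517.  138.5 141.2] [534.9 156.  167.7] [219 222] [228 231]
rack 1292 [534.3 206.1  40. ] [499.3 104.3  34.3] [599.5 294.5  46. ]
((537.1137084960938, 198.57754516601562), (97.67523956298828, 193.3334503173828), 8.986368179321289)
barrel 135 [ 525.5 -133.    69.5] [ 509.3 -149.6   64.1] [ 541.3 -116.3   75.4]
flange 361 [ 521.  -134.2    7.8] [ 472.5 -184.     3. ] [570.7 -86.6  13.9]
((521.5855712890625, -134.863525390625), (97.31868743896484, 97.9562759399414), 89.45772552490234)
sensor 122 [ 429.5 -464.3  120.2] [ 420.9 -480.5   93.4] [ 439.2 -454.2  131.6]
refl 140 [509.89706759 150.53697546  91.96664451]
[-0.99704949 -0.0564002  -0.05207054]
```

View pics/c1.png

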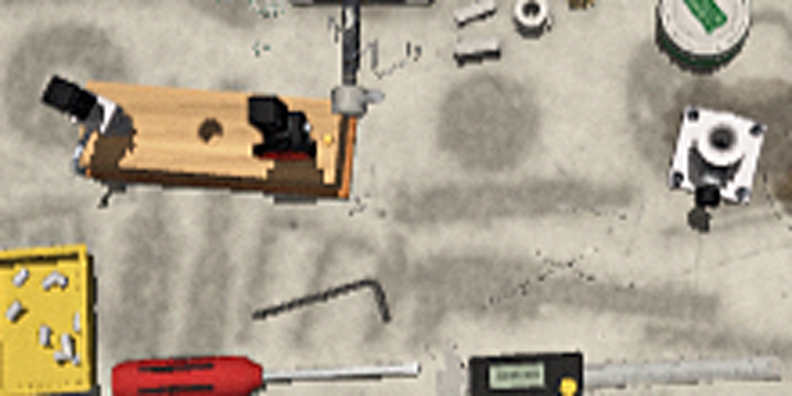

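View pics/c2.png

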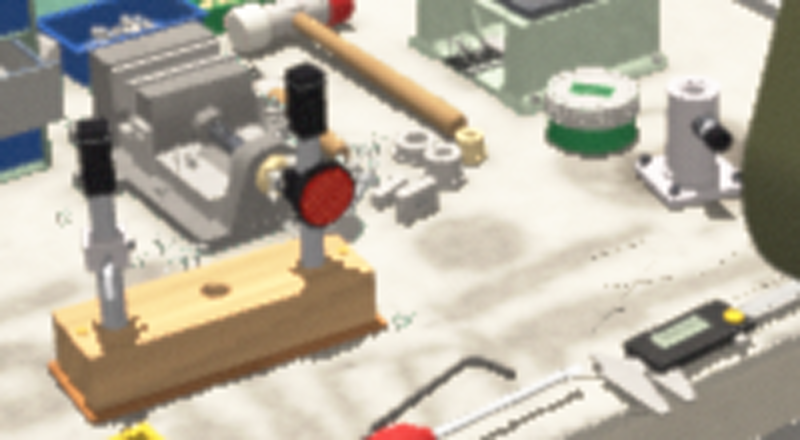

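c1 shows the reflector post grip near crop (270,110), the holder bore at (720,135), and the tin behind it at (700,25). c2 shows the reflector post at (310,150), with its disc facing the robot (-x). The guide post is on the left at (97,160).

Request:
step_arm:
  series: [24.8,42.5,0,-0.014,0,24.8,42.5,0,-0.014,0,24.8,42.5,0,-0.014,0,24.8,42.5,0,-0.014,0,24.8,42.5,0,-0.014,0,24.8,42.5,0,-0.014,0,24.8,42.5,0,-0.014,0,24.8,42.5,0,-0.014,0,24.8,42.5,0,-0.014,0,24.8,42.5,0,-0.014,0,24.8,42.5,0,-0.014,0,24.8,42.5,0,-0.014,0,24.8,42.5,0,-0.014,0,24.8,42.5,0,-0.014,0,24.8,42.5,0,-0.014,0,24.8,42.5,0,-0.014,0]
  squeeze: 10

```text
clock: 2.1
eef_pos: [524.7, 146.5, 230.2]
eef_rot: [3.141, 0.0, 0.009]
wrist_force: [0.3, -1.3, -0.4]
finger_gap: 94.2
finger_force: 0.0
```

Request:
step_arm:
  series: [0,-0.5,-20,0,0,0,0,-20,0,0,0,0,-20,0,0,0,0,-18,0,0,0,0,0,0,0.5,0,0,0,0,0.7,0,0,0,0,1,0,0,0,0,1,0,0,0,0,1,0,0,0,0,1]
  squeeze: 10

```text
clock: 3.35
eef_pos: [524.2, 144.5, 152.5]
eef_rot: [-3.142, -0.0, 0.01]
wrist_force: [-1.1, 0.4, -0.3]
finger_gap: 37.4
finger_force: 0.0
```

```bash
python3 - <<'E'
from h import *
p,d,i=grab("scene"); cv2.imwrite("pics/c3.png",cv2.resize(p[170:330,160:360],None,fx=3.7,fy=3.7,interpolation=cv2.INTER_CUBIC))
s=manip.read_state(); print(s["finger_gap"],s["finger_force"],s["wrist_force"],s["moment"])
E
```

```text
33.722573226978774 0.0 [-0.49805706  0.13415958 -0.75450398] [ 0.05457405  0.01545077 -0.00644472]
```

View pics/c3.png

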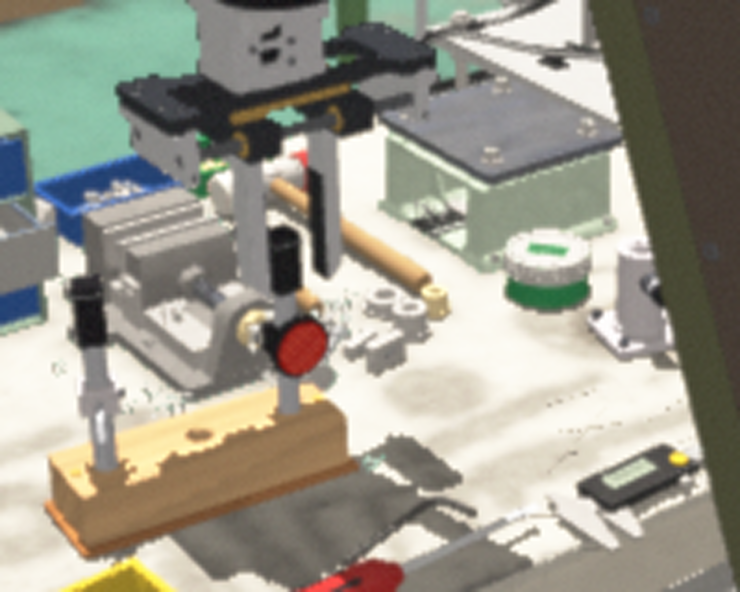

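The grip sits between the fingers, with the post at crop (287,260). The fingers are still closing.

Request:
step_arm:
  series: [0,0,0,0,1,0,0,0,0,1,0,0,0,0,1,0,0,0,0,1]
  squeeze: 15

```text
clock: 3.9
eef_pos: [524.2, 144.7, 152.5]
eef_rot: [-3.141, 0.0, 0.01]
wrist_force: [-0.0, 4.1, -0.5]
finger_gap: 18.4
finger_force: 15.0
```

Request:
step_arm:
  series: [0,0,0,0,1,0,0,0,0,1,0,0,0,0,1]
  squeeze: 40

```text
clock: 4.28
eef_pos: [524.2, 145.1, 152.5]
eef_rot: [-3.14, -0.0, 0.01]
wrist_force: [-0.3, 6.8, -0.3]
finger_gap: 18.1
finger_force: 39.8
```

```bash
python3 - <<'E'
from h import *
p,d,i=grab("scene"); B=world(d,i); hsv=cv2.cvtColor(p,cv2.COLOR_BGR2HSV)
m=((hsv[...,0]<8)|(hsv[...,0]>172))&(hsv[...,1]>150)&(hsv[...,2]>60); m[:250]=0;m[280:]=0;m[:,:225]=0;m[:,255:]=0
r=B[m]; print("refl",m.sum(),np.nanmedian(r,0)); c=r-np.nanmean(r,0);print(np.linalg.svd(c[~np.isnan(c[:,0])])[2][2])
s=manip.read_state(); print({k:np.round(s[k],3) for k in("eef_pos","eef_rot","finger_gap","finger_force","wrist_force","moment")})
E
```

```text
refl 144 [510.14868993 149.24116166  90.93687569]
[-0.99959513  0.00851622 -0.02714852]
{'eef_pos': array([524.19 , 145.057, 152.438]), 'eef_rot': array([-3.14, -0.  ,  0.01]), 'finger_gap': np.float64(18.117), 'finger_force': np.float64(39.849), 'wrist_force': array([-0.737,  6.572,  0.418]), 'moment': array([1.932, 0.076, 0.049])}
```

Request:
step_arm:
  series: [0,2,0,0,1,0,0,4,0,1,0,0,12,0,1,0,0,20,0,1,0,0,24,0,1,0,0,20,0,1,0,0,15,0,1,0,0,5,0,1,0,0,0,0,1]
  squeeze: 60

```text
clock: 5.45
eef_pos: [524.1, 146.4, 252.3]
eef_rot: [3.141, 0.0, 0.01]
wrist_force: [0.8, 0.3, -4.2]
finger_gap: 17.5
finger_force: 59.9
```

Request:
step_arm:
  series: [0,-20,0,0.091,1,0,-20,0,0.091,1,0,-20,0,0.091,1,0,-20,0,0.091,1,0,-20,0,0.091,1,0,-20,0,0.091,1,0,-20,0,0.091,1,0,-20,0,0.091,1,0,-20,0,0.091,1,0,-20,0,0.091,1,0,-20,0,0.091,1,0,-20,0,0.091,1,0,-20,0,0.091,1,1,-20,0,0.09,1,0,0,0,0,1,0,0,0,0,1]

```text
clock: 7.45
eef_pos: [525.1, -133.0, 252.0]
eef_rot: [-3.141, -0.0, 1.281]
wrist_force: [-0.1, -0.5, -2.3]
finger_gap: 17.8
finger_force: 59.9
```

```bash
python3 - <<'E'
from h import *
p,d,i=grab("top"); cv2.imwrite("pics/t4.png",cv2.resize(p[190:300,280:520],None,fx=3.3,fy=3.3,interpolation=cv2.INTER_CUBIC))
q,d2,i2=grab("scene"); cv2.imwrite("pics/s4.png",cv2.resize(q[130:300,240:440],None,fx=3.5,fy=3.5,interpolation=cv2.INTER_CUBIC))
W=world(d,i); np.savez("top4",p=p,W=W); np.savez("scene4",p=q,W=world(d2,i2))
s=manip.read_state(); print({k:np.round(s[k],3) for k in("eef_pos","eef_rot","wrist_force","moment")})
E
```

```text
{'eef_pos': array([ 525.18 , -132.869,  252.232]), 'eef_rot': array([-3.141, -0.   ,  1.282]), 'wrist_force': array([ 0.516, -0.358, -3.229]), 'moment': array([-0.07 , -0.063,  0.056])}
```

View pics/s4.png

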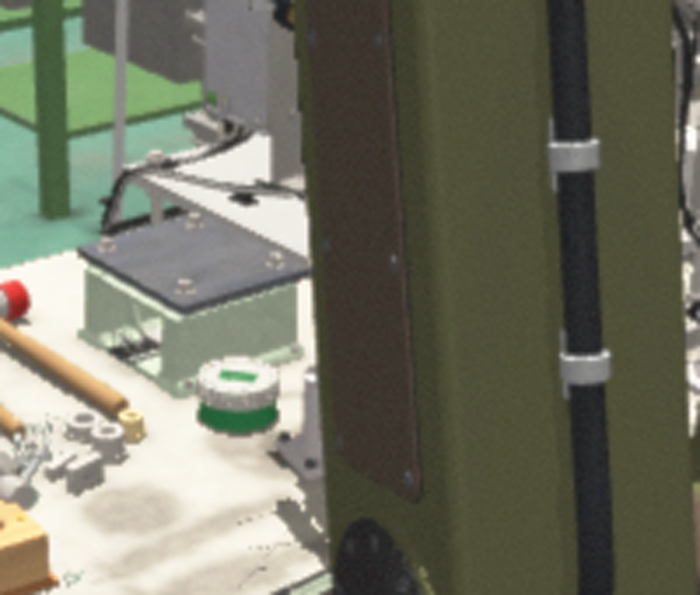

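View pics/t4.png

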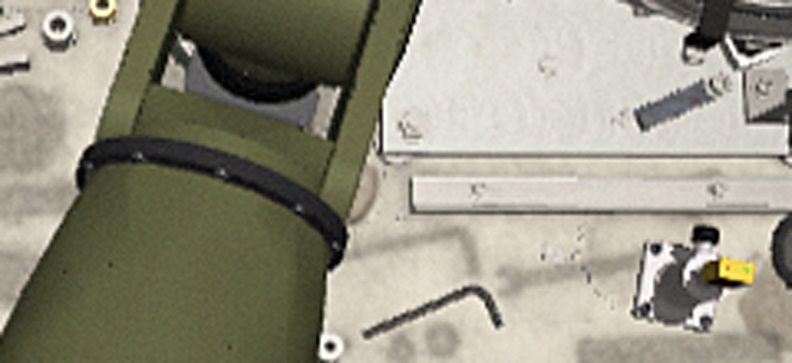

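The arm hides the post from both cameras here. I'll go back to where the scene camera saw it, and measure the rod's axis against the holder with that same camera.

Request:
step_arm:
  series: [0,30,0,0,1,0,30,0,0,1,0,30,0,0,1,0,30,0,0,1,0,30,0,0,1,0,30,0,0,1,0,0,0,0,1,0,0,0,0,1]

```text
clock: 8.55
eef_pos: [525.1, 46.4, 252.4]
eef_rot: [3.142, 0.0, 1.283]
wrist_force: [-0.0, -0.5, -3.0]
finger_gap: 17.6
finger_force: 59.9
```

```bash
python3 - <<'E'
from h import *
p,d,i=grab("scene"); W=world(d,i); np.savez("scene5",p=p,W=W)
s=manip.read_state(); e=s["eef_pos"]; print(e.round(2),s["eef_rot"].round(4))
def pix(P):
    from scipy.spatial.transform import Rotation as Ro
    R=Ro.from_euler('xyz',i["orientation"]).as_matrix(); c=(np.array(P)-i["eye"])@R; f=240/np.tan(np.radians(i["fovy"])/2)
    return np.array([c[0]/c[2]*f+i["cx"],c[1]/c[2]*f+i["cy"]])
for z in(260,245,205,145,108): print(z,pix([e[0],e[1],z]).round(1))
u,v=pix([e[0],e[1],170]).astype(int)
cv2.imwrite("pics/s5.png",cv2.resize(p[v-60:v+60,u-60:u+60],None,fx=5,fy=5,interpolation=cv2.INTER_CUBIC)); print(u,v)
B=np.load("scene0.npz")["W"]; s=B[225:275,315:350].reshape(-1,3)
m=(s[:,2]>66)&(s[:,2]<76)&(abs(s[:,0]-525)<25)&(abs(s[:,1]+133)<25);t=s[m]; print("barrel",m.sum(),t.mean(0),t.min(0),t.max(0))
E
```

```text
[525.16  46.1  252.42] [-3.1416e+00  2.0000e-04  1.2824e+00]
260 [274.4 180.9]
245 [274.5 187.3]
205 [274.9 203.7]
145 [275.4 227.6]
108 [275.7 241.9]
275 217
barrel 63 [ 526.110391   -130.48205704   68.45412962] [ 507.6004795  -148.66088715   66.14627999] [ 546.2371555  -112.24854286   71.19953227]
```

View pics/s5.png

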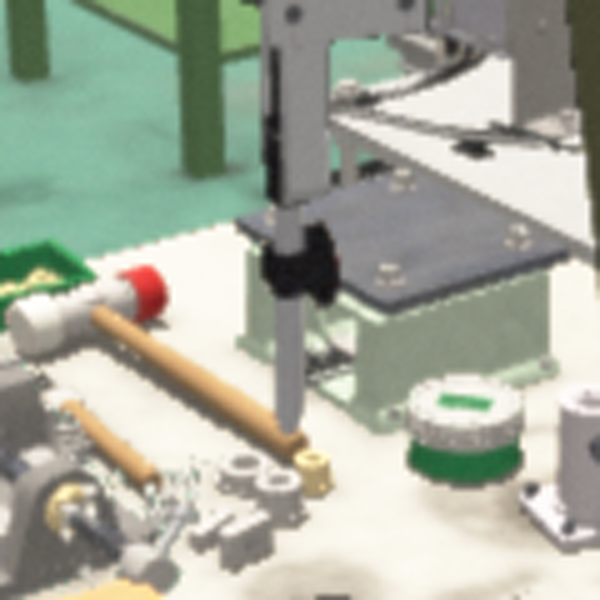

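```bash
python3 - <<'E'
from h import *
from scipy.spatial.transform import Rotation as Ro
from scipy.optimize import least_squares
a=np.load("scene5.npz"); W=a["W"]; i=manip.camera_info("scene")
eye=np.array(i["eye"]); R=Ro.from_euler('xyz',i["orientation"]).as_matrix(); f=240/np.tan(np.radians(i["fovy"])/2)
def pix(P):
    c=(np.atleast_2d(P)-eye)@R; return np.c_[c[:,0]/c[:,2]*f+i["cx"],c[:,1]/c[:,2]*f+i["cy"]]
e=np.array([525.16,46.1])
# near points within 20 mm of tool axis
m=(np.hypot(W[...,0]-e[0],W[...,1]-e[1])<22)&(W[...,2]>100)&(W[...,2]<230)
vs,us=np.nonzero(m)
for v in range(vs.min(),vs.max()+1):
    u=us[vs==v]
    if len(u): print(v,u.min(),u.max(),len(u),W[v,u].mean(0).round(1))
# cylinder fit on rod bands
r=W[m]; r=r[((r[:,2]>122)&(r[:,2]<162))|((r[:,2]>203)&(r[:,2]<214))]
def res(q): 
    z=r[:,2]-160; return np.hypot(r[:,0]-q[0]-q[2]*z,r[:,1]-q[1]-q[3]*z)-7
s=least_squares(res,[e[0],e[1],0,0],loss="soft_l1"); q=s.x; print("axis",q.round(4),"rms",np.sqrt(np.mean(res(q)**2)),len(r),"foot@112",q[:2]-48*q[2:]," grip@246",q[:2]+86*q[2:])
# barrel cylinder, scene0
B=np.load("scene0.npz")["W"]; b=B[(np.hypot(B[...,0]-525,B[...,1]+133)<25)&(B[...,2]>12)&(B[...,2]<64)]
s=least_squares(lambda q:np.hypot(b[:,0]-q[0],b[:,1]-q[1])-17,[525,-133],loss="soft_l1",f_scale=1);print("barrel scene",s.x,len(b))
T=np.load("top0.npz")["W"]; b=T[(np.hypot(T[...,0]-525,T[...,1]+133)<25)&(T[...,2]>68.)&(T[...,2]<72)];print("top ring",b.mean(0),b.min(0),b.max(0),len(b))
E
```

```text
195 268 269 2 [528.2  60.7 228.9]
196 268 279 8 [519.   53.8 227.8]
197 269 276 8 [518.8  56.3 226.1]
198 270 275 6 [520.6  55.2 222.8]
199 270 275 6 [522.5  54.  219.4]
200 270 275 6 [521.3  54.8 217.6]
201 270 279 9 [523.3  48.6 213. ]
202 270 280 10 [522.6  47.3 210.4]
203 270 280 11 [521.   48.5 208.8]
204 270 281 12 [519.9  47.9 206.6]
205 267 281 15 [522.9  50.1 203.7]
206 267 281 15 [522.3  50.5 201.5]
207 267 282 16 [518.6  51.7 200.7]
208 267 282 15 [517.1  53.8 199.3]
209 267 282 16 [514.6  54.5 197.9]
210 267 280 14 [517.   55.6 194.9]
211 267 282 15 [515.8  54.8 192.6]
212 267 282 14 [516.   54.3 190. ]
213 268 282 15 [513.5  54.1 188.3]
214 268 282 14 [514.4  54.7 185.7]
215 269 281 13 [512.8  54.6 183.7]
216 270 282 12 [513.2  51.7 180.4]
217 270 281 11 [518.4  49.9 175.5]
218 270 280 9 [518.4  52.  173.6]
219 270 275 6 [521.8  55.8 170.8]
220 270 275 5 [522.4  56.3 168.2]
221 270 275 6 [521.5  56.1 166. ]
222 270 275 6 [521.4  56.2 163.5]
223 270 275 6 [521.8  56.  160.8]
224 270 275 6 [521.7  56.2 158.4]
225 270 275 6 [521.9  56.1 155.7]
226 270 275 6 [522.3  55.9 153
[... 232 characters left out ...]
.4 135.3]
234 270 275 6 [521.6  56.9 133.1]
235 270 275 6 [522.5  56.4 130. ]
236 270 275 6 [521.   57.4 128.3]
237 270 275 5 [521.2  56.6 125.4]
238 270 275 6 [521.3  57.4 123. ]
239 270 275 6 [522.5  56.7 119.8]
240 270 275 6 [522.6  56.7 117.1]
241 270 274 5 [523.2  57.7 114.6]
242 271 274 4 [522.3  57.  112.1]
243 271 273 3 [523.4  57.7 109.3]
axis [ 5.24301e+02  5.23402e+01 -9.81000e-02 -9.47000e-02] rms 3.077158524031873 145 foot@112 [529.00857236  56.8849161 ]  grip@246 [515.86659911  44.19752629]
barrel scene [ 526.72214561 -131.04394151] 221
top ring [ 525.69372427 -133.17767638   69.93370582] [ 509.47300199 -149.46108869   68.24141903] [ 541.03242386 -116.36304746   71.90103347] 80
```

The rod is upright to about 1.3°, but its foot sits about 5.5 mm off along tool x. I'll correct for that, then descend slowly while watching the force.

Request:
step_arm:
  series: [0,-24,0,0,1,0,-24,0,0,1,0,-24,0,0,1,0,-24,0,0,1,0,-24,0,0,1,0,-24,0,0,1,0,-24,0,0,1,-0.5,-16.7,0,0,1,0,0,-12,0,1,0,0,-12,0,1,0,0,-8,0,1,0,0,-3,0,1,0,0,0,0,1]

```text
clock: 10.22
eef_pos: [524.8, -138.0, 217.4]
eef_rot: [-3.142, 0.0, 1.283]
wrist_force: [-0.2, 0.1, -2.6]
finger_gap: 18.0
finger_force: 59.9
```

Request:
step_arm:
  series: [0,0,-1.5,0,1,0,0,-1.5,0,1,0,0,-1.5,0,1,0,0,0,0,1]

```text
clock: 10.72
eef_pos: [524.7, -138.2, 212.8]
eef_rot: [-3.141, 0.0, 1.283]
wrist_force: [-0.2, 0.3, -2.8]
finger_gap: 17.5
finger_force: 59.9
```

Request:
step_arm:
  series: [0,0,-1.5,0,1,0,0,-1.5,0,1,0,0,-1.5,0,1,0,0,-1.5,0,1,0,0,0,0,1]

```text
clock: 11.35
eef_pos: [524.7, -138.2, 206.8]
eef_rot: [-3.141, -0.0, 1.283]
wrist_force: [0.9, 0.1, -2.7]
finger_gap: 17.6
finger_force: 59.9
```

Request:
step_arm:
  series: [0,0,-1.5,0,1,0,0,-1.5,0,1,0,0,-1.5,0,1,0,0,0,0,1]

```text
clock: 11.85
eef_pos: [524.9, -138.4, 202.5]
eef_rot: [3.141, 0.0, 1.283]
wrist_force: [0.7, -1.3, -1.9]
finger_gap: 17.4
finger_force: 59.9
```

Request:
step_arm:
  series: [0,0,-1.5,0,1,0,0,-1.5,0,1,0,0,0,0,1]

```text
clock: 12.22
eef_pos: [524.8, -138.4, 199.4]
eef_rot: [3.141, 0.0, 1.283]
wrist_force: [3.3, -2.9, -3.7]
finger_gap: 17.3
finger_force: 60.0
```

Request:
step_arm:
  series: [0.5,-1,0,0,1,0,0,-1,0,1,0,0,-1,0,1,0,0,-1,0,1,0,0,0,0,1]

```text
clock: 12.85
eef_pos: [525.1, -139.1, 196.2]
eef_rot: [-3.141, -0.0, 1.283]
wrist_force: [-0.8, -0.7, -3.0]
finger_gap: 17.6
finger_force: 59.9
```

Request:
step_arm:
  series: [0,0,-1,0,1,0,0,-1,0,1,0,0,0,0,1]

```text
clock: 13.22
eef_pos: [525.3, -139.2, 194.5]
eef_rot: [3.141, -0.0, 1.283]
wrist_force: [0.6, 0.6, -4.1]
finger_gap: 17.6
finger_force: 59.9
```

Request:
step_arm:
  series: [0,0,-1,0,1,0,0,-1,0,1,0,0,0,0,1]

```text
clock: 13.6
eef_pos: [525.4, -139.3, 192.5]
eef_rot: [3.141, -0.0, 1.283]
wrist_force: [2.9, -0.5, -1.5]
finger_gap: 17.9
finger_force: 60.0
```

Request:
step_arm:
  series: [0,0,-1,0,1,0,0,-1,0,1,0,0,0,0,1]

```text
clock: 13.98
eef_pos: [525.5, -139.3, 190.6]
eef_rot: [3.141, -0.0, 1.283]
wrist_force: [3.1, -1.8, -0.5]
finger_gap: 17.8
finger_force: 60.0
```

Request:
step_arm:
  series: [0,-0.5,-1,0,1,0,0,-1,0,1,0,0,0,0,1]

```text
clock: 14.35
eef_pos: [525.3, -139.7, 188.2]
eef_rot: [3.142, 0.0, 1.283]
wrist_force: [5.1, -0.6, -2.6]
finger_gap: 17.8
finger_force: 60.0
```

Request:
step_arm:
  series: [0,0,-1,0,1,0,0,-1,0,1,0,0,0,0,1]

```text
clock: 14.72
eef_pos: [525.3, -139.9, 186.4]
eef_rot: [3.141, 0.0, 1.283]
wrist_force: [5.9, -2.4, -0.3]
finger_gap: 17.5
finger_force: 60.0
```

Request:
step_arm:
  series: [0,0,-1,0,1,0,0,-1,0,1,0,0,0,0,1]

```text
clock: 15.1
eef_pos: [525.4, -140.0, 184.4]
eef_rot: [3.141, 0.0, 1.283]
wrist_force: [6.0, -1.9, -2.3]
finger_gap: 17.8
finger_force: 60.0
```

Request:
step_arm:
  series: [0,-0.3,-1,0,1,0,0,-1,0,1,0,0,-1,0,1,0,0,0,0,1]

```text
clock: 15.6
eef_pos: [525.4, -140.1, 181.5]
eef_rot: [3.141, 0.0, 1.283]
wrist_force: [6.0, -0.1, 0.1]
finger_gap: 17.3
finger_force: 60.0
```

Request:
step_arm:
  series: [0,0,-1,0,1,0,0,-1,0,1,0,0,-1,0,1,0,0,0,0,1]

```text
clock: 16.1
eef_pos: [525.4, -140.0, 178.4]
eef_rot: [3.141, -0.0, 1.283]
wrist_force: [6.4, -0.1, -1.0]
finger_gap: 17.7
finger_force: 60.0
```

Request:
step_arm:
  series: [0,0,-1,0,1,0,0,-1,0,1]

```text
clock: 16.35
eef_pos: [525.5, -140.1, 176.7]
eef_rot: [3.141, -0.0, 1.283]
wrist_force: [5.0, -0.6, 1.4]
finger_gap: 17.3
finger_force: 60.0
```

Request:
step_arm:
  series: [0,0,-0.5,0,1,0,0,-0.5,0,1]

```text
clock: 16.6
eef_pos: [525.5, -140.0, 175.7]
eef_rot: [3.141, -0.0, 1.283]
wrist_force: [4.3, 0.2, 3.1]
finger_gap: 17.6
finger_force: 60.0
```

Request:
step_arm:
  series: [0,0,-0.5,0,1,0,0,-0.5,0,1]

```text
clock: 16.85
eef_pos: [525.5, -140.0, 174.8]
eef_rot: [3.141, -0.0, 1.283]
wrist_force: [5.1, -0.2, 3.1]
finger_gap: 17.8
finger_force: 60.0
```

Request:
step_arm:
  series: [0,0,-0.5,0,1,0,0,-0.5,0,1]

```text
clock: 17.1
eef_pos: [525.6, -140.0, 174.0]
eef_rot: [3.14, -0.0, 1.283]
wrist_force: [3.7, -0.2, 8.7]
finger_gap: 17.5
finger_force: 60.0
```

Request:
step_arm:
  series: [0,0,0,0,1,0,0,0,0,1]

```text
clock: 17.35
eef_pos: [525.5, -140.0, 174.0]
eef_rot: [3.14, -0.0, 1.283]
wrist_force: [5.4, -0.5, 5.3]
finger_gap: 17.7
finger_force: 60.0
```

Request:
step_arm:
  series: [0,0,-0.3,0,1,0,0,0,0,1]

```text
clock: 17.6
eef_pos: [525.6, -140.1, 174.0]
eef_rot: [3.14, -0.0, 1.283]
wrist_force: [3.8, 0.9, 8.0]
finger_gap: 17.5
finger_force: 60.0
```

Request:
step_arm:
  series: [0.6,0,0,0.03,1,-1.2,0,0,-0.06,1,0.6,0,0,0.03,1,0,0,0,0,1]

```text
clock: 18.1
eef_pos: [525.6, -140.1, 174.0]
eef_rot: [3.14, -0.0, 1.283]
wrist_force: [3.3, 0.6, 7.9]
finger_gap: 18.3
finger_force: 60.0
```

Request:
step_arm:
  series: [0,0,0,0,0.7,0,0,0,0,0.5,0,0,0,0,0.4,0,0,0,0,0.3,0,0,0,0,0.3]

```text
clock: 18.73
eef_pos: [525.2, -140.0, 173.1]
eef_rot: [-3.141, 0.0, 1.283]
wrist_force: [0.2, 0.3, -0.3]
finger_gap: 63.5
finger_force: 0.0
```

Request:
step_arm:
  series: [0,0,5,0,0.2,0,0,15,0,0.2,0,0,25,0,0.2,0,0,25,0,0.2,0,0,20,0,0.2,0,-40,0,0,0.2,0,-60,0,0,0.2,0,-60,0,0,0.2,-40,-40,0,0,0.2,-60,-40,0,0,0.2,-60,-40,0,0,0.2,-60,-20,0,0,0.2,0,0,0,0,0.2,0,0,0,0,0.2]

```text
clock: 20.48
eef_pos: [322.3, -429.1, 264.1]
eef_rot: [3.141, 0.001, 1.282]
wrist_force: [0.3, -1.1, 0.3]
finger_gap: 75.2
finger_force: 0.0
```

```bash
python3 - <<'E'
from h import *
p,d,i=grab("top"); q,d2,i2=grab("scene")
a=cv2.resize(p[180:300,310:410],None,fx=4,fy=4,interpolation=cv2.INTER_CUBIC); b=cv2.resize(q[180:300,290:390],None,fx=4,fy=4,interpolation=cv2.INTER_CUBIC)
cv2.imwrite("pics/f6.png",np.hstack([a,b]))
W=world(d,i); B=world(d2,i2)
for n,X in(("top",W),("scene",B)):
    s=X[(np.hypot(X[...,0]-525,X[...,1]+133)<22)&(X[...,2]>100)&(X[...,2]<230)]
    t=s[s[:,2]>np.nanmax(s[:,2])-8]; print(n,len(s),s[:,2].max().round(1) , t.mean(0).round(1))
    print(np.percentile(s[:,2],[90,95,98]).round(1), np.median(s[s[:,2]>np.percentile(s[:,2],50)],0).round(1))
s=manip.read_state(); print(s["clock"],s["wrist_force"].round(1),s["eef_pos"].round(0))
E
```

```text
top 198 188.3 [ 524.5 -136.2  184.5]
[186.  186.6 187.5] [ 522.1 -135.4  183.5]
scene 313 185.8 [ 524.2 -131.7  182.4]
[180.1 183.3 184.2] [ 520.6 -129.7  165.8]
20.575 [ 0.7  1.3 -0.2] [ 323. -429.  263.]
```

View pics/f6.png

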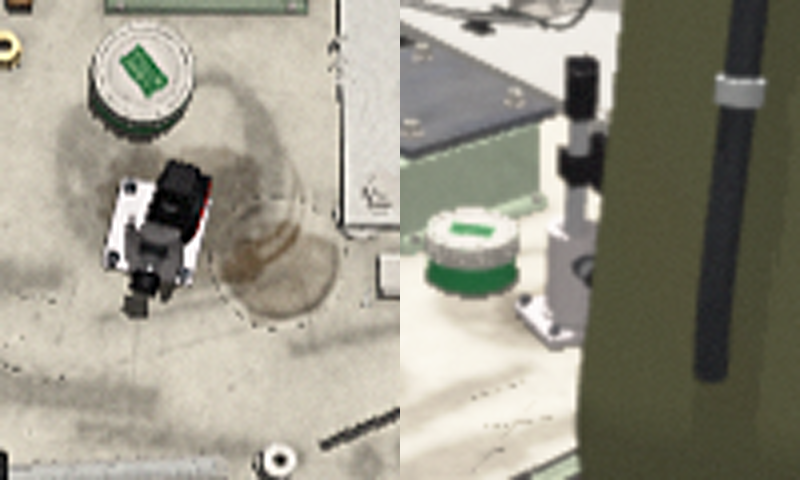

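The post stands upright in the holder with its top at about 185.5 mm, so the foot is about 40.5 mm below the mouth. The reflector's red edge faces right, towards the sensor, and the tin hasn't moved. To rule out a jam, I'll press gently on the top with closed fingers.

Request:
step_arm:
  series: [25.2,36.6,0,0,1,25.2,36.6,0,0,1,25.2,36.6,0,0,1,25.2,36.6,0,0,1,25.2,36.6,0,0,1,25.2,36.6,0,0,1,25.2,36.6,0,0,1,25.2,36.6,0,0,1,0,0,-20,0,1,0,0,-20,0,1,0,0,-7,0,1,0,0,0,0,1]

```text
clock: 22.08
eef_pos: [523.8, -135.9, 216.2]
eef_rot: [-3.141, -0.0, 1.284]
wrist_force: [-0.0, 0.1, 0.2]
finger_gap: 0.3
finger_force: 0.0
```

Request:
step_arm:
  series: [0,0,-1,0,1,0,0,-1,0,1,0,0,0,0,1]

```text
clock: 22.45
eef_pos: [523.6, -136.4, 214.4]
eef_rot: [3.141, 0.0, 1.283]
wrist_force: [0.5, 0.3, 0.7]
finger_gap: 0.4
finger_force: 0.0
```

Request:
step_arm:
  series: [0,0,-1,0,1,0,0,-1,0,1,0,0,-0.5,0,1,0,0,0,0,1]

```text
clock: 22.95
eef_pos: [523.5, -136.3, 211.6]
eef_rot: [-3.141, 0.0, 1.283]
wrist_force: [-0.2, 0.3, 0.1]
finger_gap: 0.4
finger_force: 0.0
```

Request:
step_arm:
  series: [0,0,-0.5,0,1,0,0,-0.5,0,1,0,0,0,0,1]

```text
clock: 23.32
eef_pos: [523.6, -136.4, 210.8]
eef_rot: [3.141, 0.0, 1.283]
wrist_force: [0.9, 0.4, 3.0]
finger_gap: 0.3
finger_force: 1.2
```

Request:
step_arm:
  series: [0,0,-0.3,0,1,0,0,-0.3,0,1,0,0,0,0,1]

```text
clock: 23.7
eef_pos: [523.8, -136.4, 210.7]
eef_rot: [3.14, -0.0, 1.283]
wrist_force: [-0.2, 0.3, 6.4]
finger_gap: 0.8
finger_force: 3.4
```

Request:
step_arm:
  series: [0,0,-0.3,0,1,0,0,-0.1,0,1,0,0,0,0,1]

```text
clock: 24.08
eef_pos: [524.0, -136.4, 210.7]
eef_rot: [3.14, -0.0, 1.283]
wrist_force: [-0.8, 1.0, 8.6]
finger_gap: 0.4
finger_force: 4.7
```

The post holds firm at 8.6 N, well above the sliding force, so it's bedded. I'll retreat now.

Request:
step_arm:
  series: [0,0,5,0,1,0,0,20,0,1,0,0,30,0,1,-30,-40,0,0,1,-30,-40,0,0,1,-20,-40,0,0,1,0,0,0,0,1,0,0,0,0,1,0,0,0,0,1]

```text
clock: 25.2
eef_pos: [444.0, -255.5, 264.6]
eef_rot: [-3.141, -0.0, 1.284]
wrist_force: [-0.1, 0.5, -0.1]
finger_gap: 0.5
finger_force: 0.0
```

```bash
python3 -c "
from cell import manip
print(manip.read_state()['wrist_force'],manip.sign_off())"
```

```text
the job is handed in; nothing more can be done
[-0.06584601  0.52151609 -0.14920152] None
```

The reflector post is in the holder with its foot bedded about 40.5 mm below the mouth (it held firm under an 8.6 N test push) and the reflector turned to the sensor; the arm is clear and the job was handed in at about 25 s, with no verdict returned.

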